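# Set a strip to length in the cut-off jig

## Task

Get the oak strip ready for sawing in the plywood cut-off jig, pushing gently with the fingertips only and never squeezing or lifting the strip: first tip the raised red flip stop over and fully down across the channel, then push the strip along the fence and through the narrow gap between the two wooden saw-guide blocks until its end butts against the stop, and last push the orange cam lever all the way over so that its cam nips the strip against the fence. Then draw the hand clear, and leave the other things on the table where they are.

Things in the scene. Friction and masses are not known exactly. Their poses are not given: they have to be found in the camera images.
- jig: Plywood cut-off jig, fixed. Origin on the table, under the channel. Its axes: y = feed direction (to the robot's left), x across, away from the robot, z up. In mm in these axes: deck x -105..75, y -235..165, top z 12. Light wooden fence along the far side: face at x 19, y -215..165, 24 thick, top z 40, with yellow scales. Two red knobs behind it at x 60, y -185 and y 40, top z 40.
- gap_mouth (a point): Middle of the entrance of the gap, on the deck (jig x 0.5, y 0, z 12 mm). The gap is 37 mm wide and 60 mm long (jig y 0..60) between two darker wooden guide blocks, top z 52: the far block is flush with the fence face (jig x 19..45), the near one spans x -44..-18, its mouth corner bevelled by 6 mm. A dark saw kerf crosses both at y 30.
- strip: The oak strip, loose, lying flat on the infeed end of the jig's deck, before the gap and clear of the fence, turned up to 0.2 rad: 34 (its x) x 160 (its y, along the feed) x 19 mm high, under 0.15 kg. Origin: centre of its underside. Home: against the fence, its centre at jig x 2, y 42 mm.
- strip_front (a point): Centre of the leading end face of the strip (80 mm along its +y, 9.5 mm above its underside). Home, it is 122 mm along the jig's y, against the stop.
- strip_back (a point): Centre of the trailing end face of the strip, where it is pushed (80 mm along its -y, 9.5 mm above its underside). Home, it is at jig y -38 mm, so it never enters the gap.
- flip_stop (a joint): Angle of the red L-shaped flip stop. 0 = fully down across the channel, its limit: the foot then fills jig x -12..12, y 122..140, from z 13 mm. 1.57 = arm upright, 1.9 = leaning back, away from the robot, its other limit. It starts at 1.5 to 1.85. Friction holds it wherever it is left (about 1.5 N at the end of its arm moves it), so it must be pushed down all the way.
- stop_hinge (a point): Hinge of the flip stop, level, along the jig's y (jig x 31, y 131, z 50 mm), in an aluminium clevis on the fence, 30 mm long, top z 58. The stop's arm is 18 mm wide (y), 10 mm thick, 43 mm long from the hinge: upright it rises to z 93. At its end the foot, 24 mm thick, stands off 32 mm to one side: downward when down, toward the robot when upright.
- stop_knee (a point): On the back of the stop's arm, facing away from the foot, 31 mm from the hinge. Upright, it faces away from the robot, to be pushed toward it; fully down, it is the upper face on which to press (jig x 0, y 131, z 55 mm).
- cam_lever (a joint): Angle of the orange cam lever, counter-clockwise from above. Starts open, 0 to 0.12; at 0 it points 125 deg from the jig's x (along the feed and toward the robot). Limit 1.05 = fully over, 185 deg, pointing at the robot. The cam bites the strip from about 0.8 and draws it to the stop; the last part takes up to about 10 N. It stays where left; closed early it blocks the channel.
- cam_axis (a point): Upright axis of the cam lever, on the deck (jig x -36, y 92, z 12 mm). The black cam, up to 21 mm from the axis, is 4 to 18 mm above the deck, the lever above it.
- lever_push (a point): Point on the lever, 50 mm from its axis, z 33 mm. It is pushed there in an arc about the axis, from the side that faces the flip stop at the start. The lever is 12 mm wide, z 29 to 38 mm, with a round grip of radius 10 mm, z 26 to 42, centred 62 mm from the axis. About 45 mm is free between it and the foot of the lowered stop.
- tape: Yellow tape measure, 38x73x66 mm, leave alone
- block_1: Oak offcut, 45x120x28 mm, lying behind the jig, leave alone
- block_2: Oak offcut, 50x85x22 mm, lying behind the jig, leave alone
- oak_wedge: Oak wedge, 32x110x21 mm, at the right, leave alone

How it is judged:
By the outcome, as a careful person would: the job done as asked, in the order asked, and still so for the second after the job is handed in, with the robot touching nothing.
It also fails if it takes over 72 s, if anything falls off the work surface, if the arm or the gripper's body presses on something with over 40 N, if the wrist force passes 120 N, or if a joint passes its speed limit or range.

## Robot

A 7-joint arm with a two-finger parallel gripper is mounted at the origin on the work surface; the furniture and walls round the work are solid. World frame = base frame: x ahead of the robot, y to its left, z up, the work surface at z = 0. Lengths are in m, angles in rad, forces in N, time in s.
With the tool pointing down it reaches from about 0.4 to 0.875 m from the base axis. Payload 6.5 kg.
Tool frame: the origin (TCP) lies between the finger pads; the fingertips stand manip.tcp_to_tips ahead of it and the grasp point (between the pads) lies 3 mm ahead of it (manip.tcp_to_tips is the distance from the TCP to the fingertips, in m); z points along the fingers, y is the line along which they close (so a half turn about z gives the same grasp; the last joint's range is limited). The gripper opens to 88 mm and grips with 3 to 60 N. Pads are 18 mm wide; open, the fingers measure 123 mm over their backs; the gripper's body (75 mm by 187 mm) begins 45 mm behind the grasp point.
Start: joints at [1.246, 0.536, -0.004, 1.538, 0.003, 1.067, -0.071], TCP at [0.166, -0.628, 0.261] pointing down, gripper open.
Joint ranges: [-2.7, 2.7], [-0.37, 2.16], [-1.27, 1.26], [0.24, 2.4], [-1.31, 4.45], [0.19, 1.91], [-2.76, 2.76]. Speed limits (rad/s): [2.39, 2.39, 3.14, 3.14, 3.14, 3.14, 3.14].

## Interface

Orientations are given as a 3x3 rotation matrix whose columns are the frame's x, y, z axes.
In Python, from workcell import manip gives the robot as it stands. The module is installed in compiled form; this text tells all that it offers.
- The arm moves only by the tool servo_tool, never from a script. Its arguments are lists of equal length, an entry for each row: "claw": the finger opening in mm, from 0 to 88.1; "offset": the shift along the tool's x, y, z in mm, a list of three; "turn": the turn about the tool's z in degrees. In form: {"claw": [claw, ...], "offset": [[x, y, z], ...], "turn": [turn, ...]}. A call has 1 to 10 rows; each row is the pose to reach, as a shift and turn from the pose commanded when the call began, along the tool's axes at that moment; what a row does not reach only later rows make up. A row lasts 1/12 s, in which the tool goes at most 41.7 mm and 7.16 degrees, less where a joint would pass 70% of its speed; a pose out of reach is approached as far as the arm can. A call with a gripper value outside its range is refused whole. The fingers move at their own pace and stop on an object; "squeeze" is the grip in N (left out, the last holds). Time passes only in rows, so rows that repeat a pose let the fingers close. It gives the time, the measured TCP pose, the force, the opening and the grip force at its end, in the units of the state.
- manip.read_state(): the state, without advancing time (a new reading comes with each control period).
- manip.snapshot(name): name is "side" or "top"; returns (picture, depth): 400x640x3 uint8, blue, green, red; 400x640 float32, m along the optical axis (not along the pixel's ray), 0 where there is no reading.
- manip.camera_model(name): a dict with "intrinsics" (3x3 intrinsics, pixels), "k1" (the pictures are not rectified: a ray, as slopes to the right and down, at radius r is drawn at 1 + k1 r^2 times it, then the intrinsics apply), "R" (3x3) and "t" (3): a world point X has camera coordinates R X + t. Camera axes: x right, y down, z forward; pixel columns grow to the right and rows downward; lengths in m; the calibration is good to about 2 mm. A picture is of the moment at which its call begins. camera_model takes no time and is no camera call.
- manip.job_done(): hands the job in; it is judged then, once.
The state is a dict: "t": time; "q": joint angles; "dq": joint speeds; "effort": joint torques, N m; "position": TCP position; "orientation": TCP orientation; "wrist_force": force on the tool from outside, world axes, zero at the start; "ft_torque": the same for the moment, N m; "width": finger opening in m; "finger_force": force on a finger pad.
Only numpy, scipy, OpenCV 4.12 (cv2) and the standard library are available. Lean on these libraries where they do the work, as an engineer would, in place of code of your own. Each camera call takes 0.05 s, during which the arm holds its last target. There are 200 camera calls.

## Working session

There is one attempt and no reset: what is moved stays moved. The work goes in short steps, Python scripts to look and compute and a tool call to move; the robot and the scene stay as the last step left them, time stands still between calls to the robot, and variables do not carry over. Pictures are saved under pics/ and viewed, at most 10 in all, crops included, and the job is handed in when it is done.

Besides the shell and the picture viewer there is one more tool, called after ">>>" as name(argument=value, ...), one argument or row to a line, values as JSON. servo_tool: Moves the arm, as the interface text tells. Its arguments: {"type":"object","properties":{"claw":{"type":"array"},"offset":{"type":"array"},"turn":{"type":"array"},"squeeze":{"type":"number"}},"required":["claw","offset","turn"]}

```bash
mkdir -p pics
cat > h.py <<'E'
import numpy as np, cv2
from workcell import manip
def ray(name,uv):
    c=manip.camera_model(name);K=np.array(c["intrinsics"]);R=np.array(c["R"]);t=np.array(c["t"])
    d=cv2.undistortPoints(np.array(uv,float).reshape(-1,1,2),K,np.array([c["k1"],0,0,0,0.]))[:,0]
    d=np.c_[d,np.ones(len(d))]
    return -R.T@t, d@R, d
def onplane(name,uv,z):
    o,D,_=ray(name,uv); return o+D*((z-o[2])/D[:,2])[:,None]
def proj(name,X):
    c=manip.camera_model(name);R=np.array(c["R"])
    return cv2.projectPoints(np.array(X,float).reshape(-1,1,3),cv2.Rodrigues(R)[0],np.array(c["t"],float),np.array(c["intrinsics"]),np.array([c["k1"],0,0,0,0.]))[0][:,0]
E
python3 - <<'E'
from h import *
for n in("top","side"):
    im,d=manip.snapshot(n); cv2.imwrite(f"pics/{n}0.png",im); np.savez(f"{n}0.npz",im=im,d=d)
    o,D,_=ray(n,[[320,200]]); print(n,o,D)
s=manip.read_state(); print(manip.tcp_to_tips,s["position"],s["orientation"],s["width"])
E
```

```text
top [ 0.44066986 -0.01192906  1.14050993] [[ 0.08617619 -0.0083033  -0.9962549 ]]
side [0.34702116 0.86775672 0.85873582] [[ 0.16253054 -0.7178326  -0.67750775]]
0.022 [ 0.16620942 -0.62785835  0.2599459 ] [[ 9.66680841e-01  2.55984198e-01 -4.92658584e-04]
 [ 2.55984652e-01 -9.66679741e-01  1.46181291e-03]
 [-1.02042068e-04 -1.53921957e-03 -9.99998810e-01]] 0.08846779152194453
```

View pics/top0.png

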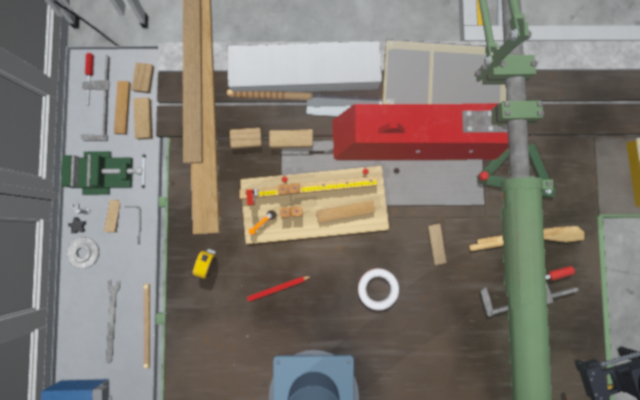

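View pics/side0.png

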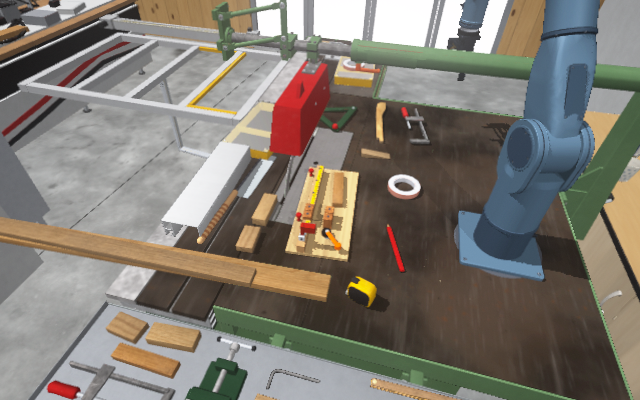

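The top view shows the jig at about (240–388, 166–244), with the red stop near (249,196), the orange lever near (262,222), the strip near (345,212) and a red saw behind the jig. The side view shows the stop near (306,228). Next I'll measure these from enlarged crops and the depth.

Run:
```python
from h import *
z=np.load("top0.npz");im=z["im"];d=z["d"]
cr=cv2.resize(im[155:255,230:400],None,fx=4.7,fy=4.7,interpolation=cv2.INTER_CUBIC);cv2.imwrite("pics/tc.png",cr)
s=np.load("side0.npz")["im"]
cv2.imwrite("pics/sc.png",cv2.resize(s[155:270,270:370],None,fx=5.2,fy=5.2,interpolation=cv2.INTER_CUBIC))
# world cloud
v,u=np.mgrid[0:400,0:640];o,D,dc=ray("top",np.c_[u.ravel(),v.ravel()])
P=(o+D*d.ravel()[:,None]).reshape(400,640,3); np.save("P.npy",P)
hsv=cv2.cvtColor(im,cv2.COLOR_BGR2HSV)
# deck mask: light wood at z ~12mm
def bl(m):
    n,l,st,c=cv2.connectedComponentsWithStats(m.astype(np.uint8)); k=1+np.argmax(st[1:,4]); return l==k
m=(hsv[...,0]>12)&(hsv[...,0]<32)&(hsv[...,2]>120)&(P[...,2]<.08)
m[:160]=0;m[250:]=0;m[:,:232]=0;m[:,395:]=0
m=bl(m); c=cv2.findContours(m.astype(np.uint8),0,2)[0][0]
r=cv2.minAreaRect(c);bx=cv2.boxPoints(r);print(bx);print(onplane("top",bx,.012))
for nm,(a,b,c_,e) in dict(saw=(95,165,325,515),fence=(175,200,262,375)).items():
    q=P[a:b,c_:e]; 
    print(nm,np.percentile(q[...,2],[1,10,50,90,99]))
mr=((hsv[...,0]<6)|(hsv[...,0]>174))&(hsv[...,1]>150)&(hsv[...,2]>80)
sw=mr.copy();sw[:100]=0;sw[165:]=0;q=P[sw];q=q[q[:,2]>.1];print("saw",len(q),q.min(0) if len(q) else 0,q.max(0) if len(q) else 0)
col=P[170:400,505:550].reshape(-1,3);print("arm",np.percentile(col,[5,95],axis=0))
print("valid",(d>0).mean())
```

```text
[[235.76234 164.62375]
 [390.1188  149.18811]
 [398.0891  228.89108]
 [243.73264 244.32672]]
[[ 0.64028716  0.21586033  0.012     ]
 [ 0.68167091 -0.22153888  0.012     ]
 [ 0.45575047 -0.23879639  0.012     ]
 [ 0.41614653  0.19158148  0.012     ]]
saw [-0.00380925  0.00340588  0.29633136  0.31196082  0.39332827]
fence [0.00115095 0.00968421 0.01394076 0.04294827 0.05442058]
saw 7693 [ 0.44066986 -0.44206357  0.16969494] [ 0.71721465 -0.01192906  1.14050993]
arm [[ 0.15167793 -0.65591447 -0.00197609]
 [ 0.54028537 -0.37210799  0.40562898]]
valid 0.9960546875
```

View pics/tc.png

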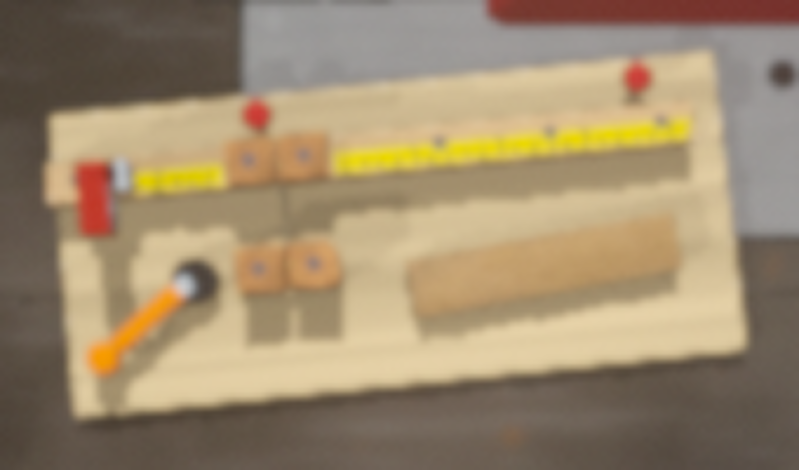

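View pics/sc.png

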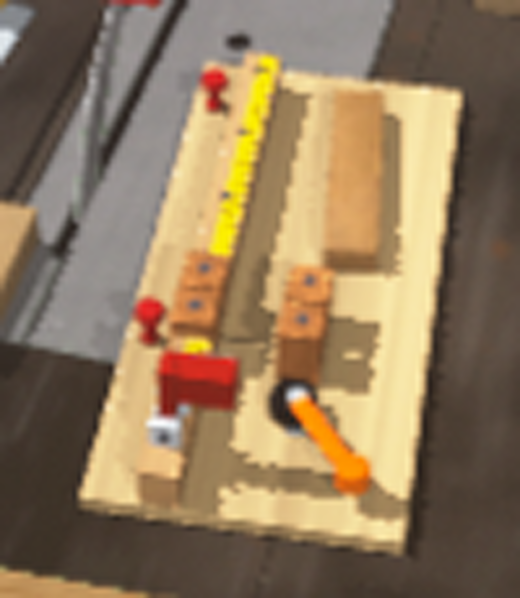

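The crops show: deck corners in the top crop at (48,115), (713,52), (748,350) and (75,418). The strip's top face is around (545,265), the lever runs from its axis (197,282) to the grip (103,357), and the red foot is at (95,200), nearly upright. Now I'll fit the poses.

Run:
```python
from h import *
T=lambda a:(np.array(a)+.5)/4.7-.5+[230,155]
S=lambda a:(np.array(a)+.5)/5.2-.5+[270,155]
J=np.array([[75,165],[75,-235],[-105,-235],[-105,165]])/1e3
ct=onplane("top",T([[48,115],[713,52],[748,350],[75,418]]),.012)[:,:2]
cs=onplane("side",S([[80,503],[203,62],[462,92],[405,550]]),.012)[:,:2]
def fit(A,B):
    a=A-A.mean(0);b=B-B.mean(0);th=np.arctan2((a[:,0]*b[:,1]-a[:,1]*b[:,0]).sum(),(a*b).sum())
    R=np.array([[np.cos(th),-np.sin(th)],[np.sin(th),np.cos(th)]]);t=B.mean(0)-R@A.mean(0);return th,R,t,np.abs(B-A@R.T-t).max()
for c in(ct,cs):
    th,R,t,e=fit(J,c);print("jig",th,t,e)
ths,Rs,ts,_=fit(J,cs)
th,R,t,_=fit(np.r_[J,J],np.r_[ct,cs]);print("both",th,t);np.savez("jig.npz",th=th,R=R,t=t)
inv=lambda X:(X[:,:2]-t)@R*1e3
print("strip top",inv(onplane("top",T([[410,262],[672,215],[680,268],[417,315]]),.031)))
print("strip side",inv(onplane("side",S([[335,92],[382,92],[378,265],[328,250]]),.031)))
print("lever top",inv(onplane("top",T([[103,357]]),.042)), "side",inv(onplane("side",S([[352,470]]),.042)))
print("knobs",inv(onplane("top",T([[637,77],[256,115]]),.040)),inv(onplane("side",S([[214,80],[150,310]]),.040)))
P=np.load("P.npy");q=P[186:206,244:256];zz=q[...,2]>.06;print("stop pts",inv(q[zz])[:, :].min(0),inv(q[zz]).max(0),q[zz][:,2].max())
print("yellow tape fence",inv(onplane("top",T([[690,130],[135,182]]),.040)))
# saw extents in jig
im=np.load("top0.npz")["im"];h=cv2.cvtColor(im,cv2.COLOR_BGR2HSV)
m=((h[...,0]<6)|(h[...,0]>174))&(h[...,1]>150);m[:105]=0;m[158:]=0;m[:,:335]=0;m[:,515:]=0
q=P[m];q=q[(q[:,2]>.1)&(q[:,2]<.6)];print("saw world",np.percentile(q,[1,50,99],axis=0))
```

```text
jig 0.0916049556077532 [0.53855852 0.03180886] 0.0010631251665764521
jig 0.09627774459332973 [0.53547452 0.03553924] 0.002463392385847127
both 0.0939480664189502 [0.53701631 0.03367423]
strip top [[ -33.09721669  -43.01445164]
 [ -21.13164178 -198.91961936]
 [ -52.58542424 -200.08698882]
 [ -64.37724583  -43.95459887]]
strip side [[ -22.12576347 -194.58151086]
 [ -53.44064453 -200.41826397]
 [ -69.23538261  -30.57021491]
 [ -37.40023436  -38.381227  ]]
lever top [[-70.51204574 138.8950551 ]] side [[-73.37282657 144.23584019]]
knobs [[  60.97739358 -186.29611631]
 [  61.08657929   37.9257164 ]] [[  58.69153431 -181.16280831]
 [  58.43879691   41.52944856]]
stop pts [ -4.72407243 117.4194362 ] [ 37.38109225 138.83534836] 0.10047226062160952
yellow tape fence [[  26.74874251 -213.6892759 ]
 [  28.99792963  111.76535648]]
saw world [[ 0.62439091 -0.42024982  0.18828874]
 [ 0.65279334 -0.2152192   0.30049362]
 [ 0.71481056 -0.06101382  0.34120148]]
```

Run:
```python
from h import *
P=np.load("P.npy")
for r in range(165,400,30):
    row=P[r,480:570]; k=row[:,2]>.15; 
    if k.any(): q=row[k]; print(r,"cols",480+np.where(k)[0][[0,-1]],q.min(0).round(3),q.max(0).round(3))
print("saw low x by z")
q=P[95:170,325:515].reshape(-1,3)
for z in np.arange(.06,.4,.04):
    k=(q[:,2]>z)&(q[:,2]<z+.04)
    if k.any(): print(z.round(2),k.sum(),q[k].min(0).round(3),q[k].max(0).round(3))
d=np.load("side0.npz")["d"];v,u=np.mgrid[0:400,0:640];o,D,_=ray("side",np.c_[u.ravel(),v.ravel()])
Q=(o+D*d.ravel()[:,None]).reshape(400,640,3)
q=Q[60:165,265:340].reshape(-1,3);q=q[(q[:,1]>-.5)&(q[:,1]<0)]
print("side saw")
for z in np.arange(.06,.4,.04):
    k=(q[:,2]>z)&(q[:,2]<z+.04)
    if k.any(): print(z.round(2),k.sum(),q[k].min(0).round(3),q[k].max(0).round(3))
for u_ in(340,400,450,500,620): 
    c=Q[30:110,u_];k=(c[:,2]>.15)&(c[:,1]>-1.2); 
    if k.any(): print("beam side",u_,c[k].min(0).round(3),c[k].max(0).round(3))
```

```text
165 cols [509 528] [ 0.57  -0.416  0.358] [ 0.575 -0.387  0.385]
195 cols [484 559] [ 0.441 -0.431  0.307] [ 0.52  -0.012  1.141]
225 cols [502 542] [ 0.456 -0.43   0.358] [ 0.457 -0.37   0.406]
255 cols [503 544] [ 0.399 -0.43   0.355] [ 0.401 -0.371  0.407]
285 cols [505 563] [ 0.342 -0.428  0.361] [ 0.441 -0.012  1.141]
315 cols [508 547] [ 0.287 -0.431  0.363] [ 0.295 -0.372  0.406]
345 cols [510 548] [ 0.231 -0.428  0.363] [ 0.441 -0.012  1.141]
375 cols [511 550] [ 0.177 -0.431  0.364] [ 0.19  -0.372  0.406]
saw low x by z
0.14 461 [ 0.621 -0.456  0.157] [ 0.727 -0.051  0.18 ]
0.18 983 [ 0.622 -0.451  0.18 ] [ 0.726 -0.055  0.22 ]
0.22 1074 [ 0.625 -0.447  0.22 ] [ 0.725 -0.067  0.26 ]
0.26 1779 [ 0.629 -0.432  0.26 ] [ 0.722 -0.08   0.3  ]
0.3 5004 [ 0.632 -0.417  0.3  ] [ 0.719 -0.092  0.34 ]
0.34 651 [ 0.564 -0.397  0.34 ] [ 0.714 -0.155  0.38 ]
0.38 314 [ 0.602 -0.396  0.38 ] [ 0.706 -0.364  0.401]
side saw
0.06 30 [ 0.674 -0.139  0.07 ] [ 0.678 -0.09   0.1  ]
0.1 5 [ 0.675 -0.121  0.1  ] [ 0.677 -0.105  0.106]
0.14 373 [ 0.621 -0.445  0.157] [ 0.728 -0.047  0.18 ]
0.18 732 [ 0.622 -0.439  0.18 ] [ 0.726 -0.051  0.22 ]
0.22 747 [ 0.625 -0.436  0.22 ] [ 0.724 -0.06   0.26 ]
0.26 834 [ 0.629 -0.431  0.26 ] [ 0.722 -0.075  0.3  ]
0.3 1150 [ 0.632 -0.43   0.3  ] [ 0.759 -0.089  0.34 ]
0.34 32 [ 0.652 -0.177  0.341] [ 0.664 -0.151  0.355]
beam side 340 [ 0.347 -0.401  0.354] [0.584 0.868 0.859]
beam side 400 [ 0.347 -0.41   0.343] [0.388 0.868 0.859]
beam side 450 [ 0.208 -0.706  0.315] [0.347 0.868 0.859]
beam side 500 [ 0.064 -0.411  0.344] [0.347 0.868 0.859]
beam side 620 [-0.272 -0.409  0.34 ] [0.347 0.868 0.859]
```

```bash
cat >> h.py <<'E'
J=np.load("jig.npz"); th=float(J["th"])
def w2j(p): q=(np.array(p)[:2]-J["t"])@J["R"]*1e3; return np.r_[q,(p[2]-.022)*1e3]
def plan(*tg):
    "targets: jig x,y, tip z (mm), yaw of tool x from jig x (deg)"
    s=manip.read_state();R=np.array(s["orientation"]);p=np.array(s["position"]);yaw=np.degrees(np.arctan2(R[1,0],R[0,0])-th)
    print("t %.2f"%s["t"],"jig",w2j(p).round(1),"yaw %.1f"%yaw,"F",np.round(s["wrist_force"],1),"q",np.round(s["q"],2))
    for x,y,z,a in tg:
        w=np.r_[J["R"]@np.array([x,y])/1e3+J["t"],z/1e3+.022]
        print((x,y,z,a),"off",(R.T@(w-p)*1e3).round(1),"turn %.1f"%(yaw-a))
E
python3 - <<'E'
from h import *
a=[w2j(p) for p in([.166,-.628,.49],[.40,-.42,.49],[.50,0,.49])]
plan(*[(*q,y) for q,y in zip(a,(9.5,0,0))],(85,131,200,0))
E
```

```text
t 0.10 jig [-431.2 -623.8  237.9] yaw 9.4 F [-0.2  0.1 -0. ] q [ 1.25  0.54 -0.    1.54  0.    1.07 -0.07]
(np.float64(-431.4517813629045), np.float64(-623.9513168326442), np.float64(468.0), 9.5) off [  -0.3   -0.3 -230.1] turn -0.1
(np.float64(-178.97122740408838), np.float64(-438.8200934459628), np.float64(468.0), 0) off [ 279.2 -141.4 -229.9] turn 9.4
(np.float64(-40.01204592603904), np.float64(-30.053233386404532), np.float64(468.0), 0) off [ 483.4 -521.8 -229.3] turn 9.4
(85, 131, 200, 0) off [ 633.2 -659.8   38.9] turn 9.4
```

>>> servo_tool(
  claw=[0, 0, 0, 0, 0, 0, 0, 0, 0, 0],
  offset=[
    [0, 0, -40],
    [0, 0, -80],
    [0, 0, -120],
    [0, 0, -160],
    [0, 0, -200],
    [0, 0, -230],
    [30, -15, -230],
    [65, -33, -230],
    [100, -50, -230],
    [135, -70, -230],
  ],
  turn=[0, 0, 0, 0, 0, 0, 0, 3, 6, 9.4],
  squeeze=5,
)

```text
t: 0.93
position: [0.2798, -0.525, 0.4902]
orientation: [[0.996, 0.091, -0.0], [0.091, -0.996, 0.001], [-0.0, -0.001, -1.0]]
wrist_force: [0.7, 0.1, -0.1]
width: 0.0237
finger_force: 0.0
```

>>> servo_tool(
  claw=[0, 0, 0, 0, 0, 0, 0, 0, 0, 0],
  offset=[
    [30, -25, 0],
    [60, -50, 0],
    [90, -73, 0],
    [120, -97, 0],
    [145, -125, 0],
    [165, -160, 0],
    [180, -198, 0],
    [190, -238, 0],
    [200, -278, 0],
    [210, -318, 0],
  ],
  turn=[0, 0, 0, 0, 0, 0, 0, 0, 0, 0],
)

```text
t: 1.77
position: [0.4577, -0.1876, 0.4904]
orientation: [[0.996, 0.095, -0.001], [0.095, -0.996, 0.0], [-0.001, -0.0, -1.0]]
wrist_force: [2.1, 0.6, 0.5]
width: 0.0008
finger_force: 0.0
```

Run:
```python
from h import *
plan((0,60,440,0),(80,131,200,0),(80,131,75,0))
```

```text
t 1.77 jig [ -99.8 -212.9  468.4] yaw 0.0 F [2.1 0.6 0.5] q [ 0.54  0.11 -0.27  1.58  0.03  1.45 -1.21]
(0, 60, 440, 0) off [ 100.  -272.8   28.3] turn 0.0
(80, 131, 200, 0) off [ 180.2 -343.7  268.3] turn 0.0
(80, 131, 75, 0) off [ 180.3 -343.7  393.3] turn 0.0
```

>>> servo_tool(
  claw=[0, 0, 0, 0, 0, 0, 0, 0, 0, 0],
  offset=[
    [20, -35, 0],
    [40, -70, 0],
    [60, -105, 0],
    [80, -140, 0],
    [100, -175, 0],
    [120, -210, 0],
    [140, -245, 0],
    [160, -280, 0],
    [175, -315, 15],
    [182, -344, 40],
  ],
  turn=[0, 0, 0, 0, 0, 0, 0, 0, 0, 0],
)

```text
t: 2.6
position: [0.608, 0.1735, 0.4516]
orientation: [[0.995, 0.096, 0.003], [0.096, -0.995, 0.003], [0.004, -0.002, -1.0]]
wrist_force: [0.3, 0.3, -0.1]
width: 0.0007
finger_force: 0.0
```

>>> servo_tool(
  claw=[0, 0, 0, 0, 0, 0, 0, 0, 0, 0],
  offset=[
    [0, 0, 40],
    [0, 0, 80],
    [0, 0, 120],
    [0, 0, 160],
    [0, 0, 200],
    [0, 0, 240],
    [0, 0, 270],
    [0, 0, 290],
    [0, 0, 290],
    [0, 0, 290],
  ],
  turn=[0, 0, 0, 0, 0, 0, 0, 0, 0, 0],
)

```text
t: 3.43
position: [0.6059, 0.1698, 0.16]
orientation: [[0.996, 0.095, -0.002], [0.095, -0.996, -0.001], [-0.002, 0.0, -1.0]]
wrist_force: [-1.0, 0.3, 1.4]
width: 0.001
finger_force: 0.0
```

Run:
```python
from h import *
plan((80,131,74,0))
im,d=manip.snapshot("side"); cv2.imwrite("pics/s1.png",cv2.resize(im[120:270,260:400],None,fx=4,fy=4,interpolation=cv2.INTER_CUBIC))
```

```text
t 3.43 jig [ 81.3 129.1 138. ] yaw 0.1 F [-1.   0.3  1.4] q [-0.05  0.66 -0.42  1.65  0.33  0.91 -2.07]
(80, 131, 74, 0) off [-1.2 -2.  64. ] turn 0.1
```

View pics/s1.png

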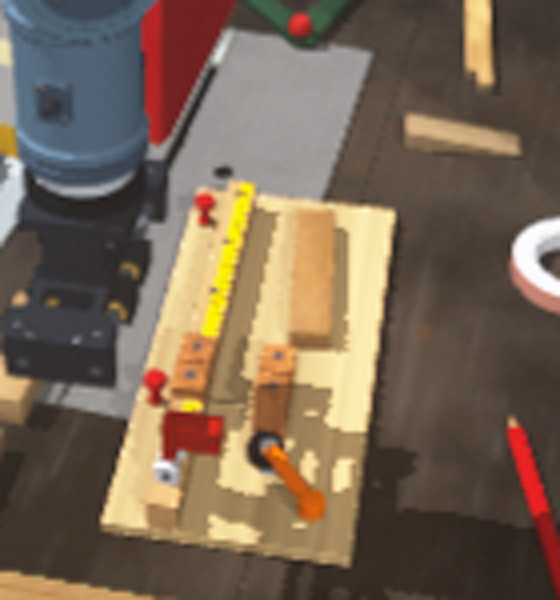

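The picture shows the gripper behind the jig at left (60,330), with the stop still upright at (195,435). Next I'll go down behind it and tip it over.

>>> servo_tool(
  claw=[0, 0, 0, 0, 0, 0, 0, 0, 0, 0],
  offset=[
    [0, -2, 30],
    [0, -2, 60],
    [0, -2, 60],
    [-12, -2, 60],
    [-24, -2, 60],
    [-34, -2, 60],
    [-42, -2, 60],
    [-50, -2, 60],
    [-56, -2, 61],
    [-60, -2, 64],
  ],
  turn=[0, 0, 0, 0, 0, 0, 0, 0, 0, 0],
)

```text
t: 4.32
position: [0.5471, 0.1666, 0.098]
orientation: [[0.996, 0.095, 0.002], [0.095, -0.996, 0.001], [0.002, -0.0, -1.0]]
wrist_force: [0.0, 0.3, 2.5]
width: 0.0002
finger_force: 1.1
```

Run:
```python
from h import *
plan((8,131,61,0),(1,131,52,0))
```

```text
t 4.32 jig [ 22.5 131.4  76. ] yaw 0.0 F [0.  0.3 2.5] q [-0.08  0.66 -0.4   1.84  0.37  0.71 -2.16]
(8, 131, 61, 0) off [-14.5   0.4  15. ] turn 0.0
(1, 131, 52, 0) off [-21.6   0.4  24. ] turn 0.0
```

>>> servo_tool(
  claw=[0, 0, 0, 0, 0, 0, 0, 0, 0, 0],
  offset=[
    [-6, 0, 4],
    [-10, 0, 8],
    [-14, 0, 12],
    [-17, 0, 16],
    [-20, 0, 19],
    [-21, 0, 21],
    [-22, 0, 22],
    [-22, 0, 23],
    [-22, 0, 23],
    [-22, 0, 23],
  ],
  turn=[0, 0, 0, 0, 0, 0, 0, 0, 0, 0],
)

```text
t: 5.15
position: [0.5266, 0.1643, 0.077]
orientation: [[0.996, 0.094, 0.004], [0.094, -0.996, -0.001], [0.004, 0.001, -1.0]]
wrist_force: [-5.6, -4.6, 36.0]
width: 0.0006
finger_force: 17.9
```

Run:
```python
from h import *
plan((1,131,50,0))
```

```text
t 5.15 jig [  1.9 131.   55. ] yaw 0.0 F [-5.6 -4.6 36. ] q [-0.1   0.67 -0.38  1.9   0.4   0.65 -2.2 ]
(1, 131, 50, 0) off [-0.9  0.   5. ] turn 0.0
```

The tips are at z 55 with 36 N on them, so the stop is fully down. Now over to the near side of the strip.

>>> servo_tool(
  claw=[0, 0, 0, 0, 0, 0, 0, 0, 0, 0],
  offset=[
    [0, 0, -30],
    [0, 0, -65],
    [-15, 37, -75],
    [-30, 74, -75],
    [-45, 111, -75],
    [-60, 148, -75],
    [-75, 185, -75],
    [-88, 220, -75],
    [-95, 246, -75],
    [-95, 246, -50],
  ],
  turn=[0, 0, 0, 0, 0, 0, 0, 0, 0, 0],
)

```text
t: 5.98
position: [0.4535, -0.0969, 0.1255]
orientation: [[0.996, 0.085, 0.003], [0.085, -0.996, -0.005], [0.003, 0.005, -1.0]]
wrist_force: [0.6, -0.8, 0.4]
width: 0.0007
finger_force: 0.0
```

Run:
```python
from h import *
plan((-92,-113,19,0),(-25,-113,19,0))
im,d=manip.snapshot("side"); cv2.imwrite("pics/s2.png",cv2.resize(im[120:270,260:400],None,fx=4,fy=4,interpolation=cv2.INTER_CUBIC))
```

```text
t 5.98 jig [ -95.4 -122.1  103.5] yaw -0.5 F [ 0.6 -0.8  0.4] q [ 0.44  0.47 -0.4   2.1   0.32  0.62 -1.67]
(-92, -113, 19, 0) off [ 3.1 -9.6 84.5] turn -0.5
(-25, -113, 19, 0) off [ 70.1 -10.2  84.7] turn -0.5
```

View pics/s2.png

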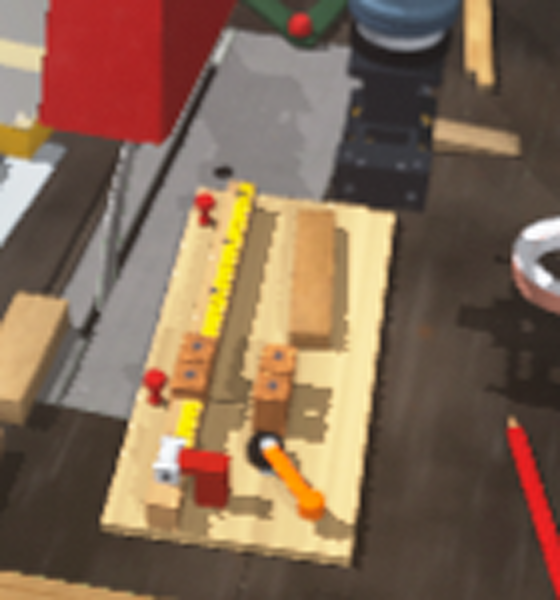

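The stop now lies across the channel at (205,475), and the strip at (313,275) has not moved. Now down beside it.

>>> servo_tool(
  claw=[0, 0, 0, 0, 0, 0, 0, 0, 0, 0],
  offset=[
    [0, 0, 30],
    [0, 0, 58],
    [0, 0, 58],
    [0, 0, 58],
    [8, 0, 58],
    [14, 0, 58],
    [18, 0, 58],
    [22, 0, 58],
    [26, 0, 58],
    [30, 0, 58],
  ],
  turn=[0, 0, 0, 0, 0, 0, 0, 0, 0, 0],
)

```text
t: 6.87
position: [0.4839, -0.0869, 0.0661]
orientation: [[0.996, 0.095, 0.001], [0.095, -0.996, -0.0], [0.001, 0.0, -1.0]]
wrist_force: [1.2, 0.5, 0.5]
width: 0.0006
finger_force: 0.0
```

Run:
```python
from h import *
plan((-25,-113,19,0))
```

```text
t 6.87 jig [ -64.1 -115.    44.1] yaw 0.0 F [1.2 0.5 0.5] q [ 0.36  0.62 -0.34  2.05  0.39  0.54 -1.74]
(-25, -113, 19, 0) off [39.1 -2.  25.2] turn 0.0
```

>>> servo_tool(
  claw=[0, 0, 0, 0, 0, 0, 0, 0, 0, 0],
  offset=[
    [-20, 0, 0],
    [-30, 0, 0],
    [-30, 0, 10],
    [-30, 0, 25],
    [-30, 0, 25],
    [-16, 0, 25],
    [-8, 0, 25],
    [-2, 0, 25],
    [4, 0, 25],
    [9, 0, 25],
  ],
  turn=[0, 0, 0, 0, 0, 0, 0, 0, 0, 0],
)

```text
t: 7.7
position: [0.4929, -0.0859, 0.0408]
orientation: [[0.996, 0.095, 0.0], [0.095, -0.996, 0.0], [0.0, 0.0, -1.0]]
wrist_force: [-0.2, -0.2, 1.3]
width: 0.0003
finger_force: 0.3
```

>>> servo_tool(
  claw=[0, 0, 0, 0, 0, 0, 0, 0],
  offset=[
    [5, 0, 0],
    [10, 0, 0],
    [15, 0, 0],
    [20, 0, 0],
    [24, 0, 0],
    [27, 0, 0],
    [29, 0, 0],
    [30, 0, 0],
  ],
  turn=[0, 0, 0, 0, 0, 0, 0, 0],
)

```text
t: 8.37
position: [0.5213, -0.0832, 0.0405]
orientation: [[0.996, 0.095, -0.002], [0.095, -0.996, -0.0], [-0.002, 0.0, -1.0]]
wrist_force: [-4.8, 0.1, 3.8]
width: 0.0004
finger_force: 2.1
```

Run:
```python
from h import *
plan((-24,-113,19,0))
```

```text
t 8.37 jig [ -26.6 -114.9   18.5] yaw 0.0 F [-4.8  0.1  3.8] q [ 0.32  0.7  -0.32  1.96  0.41  0.54 -1.76]
(-24, -113, 19, 0) off [ 2.6 -1.9 -0.5] turn 0.0
```

>>> servo_tool(
  claw=[0, 0, 0, 0],
  offset=[
    [1, 0, 0],
    [2, 0, 0],
    [2.5, 0, 0],
    [2.5, 0, 0],
  ],
  turn=[0, 0, 0, 0],
)

```text
t: 8.7
position: [0.5214, -0.0832, 0.0401]
orientation: [[0.996, 0.094, -0.006], [0.094, -0.996, -0.001], [-0.006, 0.0, -1.0]]
wrist_force: [-7.7, -1.5, 5.3]
width: 0.0003
finger_force: 4.1
```

Run:
```python
from h import *
plan((-2,-232,19,0))
for n in("side","top"):
    im,d=manip.snapshot(n); cv2.imwrite(f"pics/{n}3.png",cv2.resize(im[120:260,250:400],None,fx=4,fy=4,interpolation=cv2.INTER_CUBIC))
```

```text
t 8.70 jig [ -26.5 -114.9   18.1] yaw 0.0 F [-7.7 -1.5  5.3] q [ 0.32  0.71 -0.32  1.95  0.41  0.55 -1.76]
(-2, -232, 19, 0) off [ 24.4 117.1  -1. ] turn 0.0
```

View pics/side3.png

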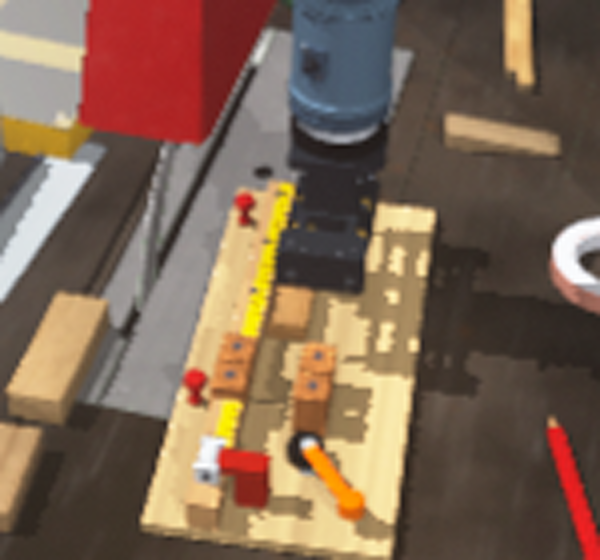

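The tool stalled at 7.7 N with the strip against the fence; its front shows at (290,310), just before the gap. Next I'll go round to its back end.

>>> servo_tool(
  claw=[0, 0, 0, 0, 0, 0, 0, 0, 0, 0],
  offset=[
    [-15, 0, 0],
    [-20, 0, -10],
    [-20, 5, -40],
    [-20, 35, -50],
    [-20, 70, -50],
    [-15, 105, -50],
    [0, 122, -50],
    [18, 122, -50],
    [18, 122, -50],
    [18, 122, -50],
  ],
  turn=[0, 0, 0, 0, 0, 0, 0, 0, 0, 0],
)

```text
t: 9.63
position: [0.5548, -0.2021, 0.0913]
orientation: [[0.995, 0.095, 0.001], [0.095, -0.995, 0.0], [0.001, -0.0, -1.0]]
wrist_force: [-0.3, -0.6, 0.3]
width: 0.0004
finger_force: 0.0
```

Run:
```python
from h import *
plan((-5,-235,19,0))
im,d=manip.snapshot("top"); cv2.imwrite("pics/t4.png",cv2.resize(im[140:260,235:425],None,fx=4,fy=4,interpolation=cv2.INTER_CUBIC))
```

```text
t 9.63 jig [  -4.4 -236.4   69.3] yaw 0.1 F [-0.3 -0.6  0.3] q [ 0.55  0.7  -0.37  1.79  0.36  0.72 -1.49]
(-5, -235, 19, 0) off [-0.7 -1.4 50.3] turn 0.1
```

View pics/t4.png

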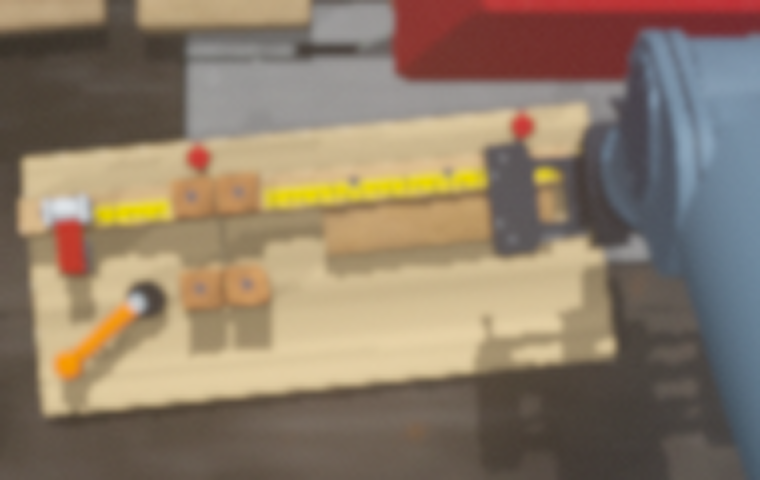

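The strip lies along the fence from (325,235) to about (500,220), behind the gap. The wrist passes close to the saw, so I'll stay slightly robot-side while lowering and starting the push.

>>> servo_tool(
  claw=[0, 0, 0, 0, 0, 0, 0, 0, 0, 0],
  offset=[
    [-6, 0, 0],
    [-6, 0, 17],
    [-6, 0, 34],
    [-6, 0, 50],
    [-6, 0, 50],
    [-6, -8, 50],
    [-6, -14, 50],
    [-6, -20, 50],
    [-6, -26, 50],
    [-5.5, -32, 50],
  ],
  turn=[0, 0, 0, 0, 0, 0, 0, 0, 0, 0],
)

```text
t: 10.52
position: [0.5457, -0.1707, 0.0415]
orientation: [[0.995, 0.095, 0.001], [0.095, -0.995, -0.001], [0.001, 0.001, -1.0]]
wrist_force: [-1.1, -0.9, 0.7]
width: 0.0006
finger_force: 0.5
```

Run:
```python
from h import *
plan((-5,-175,19,0))
```

```text
t 10.52 jig [ -10.5 -204.3   19.5] yaw 0.1 F [-1.1 -0.9  0.7] q [ 0.47  0.75 -0.33  1.85  0.4   0.61 -1.58]
(-5, -175, 19, 0) off [  5.5 -29.3   0.5] turn 0.1
```

>>> servo_tool(
  claw=[0, 0, 0, 0, 0, 0, 0, 0, 0, 0],
  offset=[
    [0.5, -4, 0],
    [1, -8, 0],
    [1.5, -12, 0],
    [2, -16, 0],
    [2.5, -20, 0],
    [3, -24, 0],
    [3.5, -28, 0],
    [4, -32, 0],
    [4.5, -36, 0],
    [5, -40, 0],
  ],
  turn=[0, 0, 0, 0, 0, 0, 0, 0, 0, 0],
)

```text
t: 11.35
position: [0.5467, -0.1306, 0.0407]
orientation: [[0.996, 0.095, -0.0], [0.095, -0.996, 0.0], [-0.0, -0.0, -1.0]]
wrist_force: [-0.6, -0.3, -1.1]
width: 0.0004
finger_force: 0.3
```

Run:
```python
from h import *
plan((-5,-55,19,0))
im,d=manip.snapshot("top"); cv2.imwrite("pics/t5.png",cv2.resize(im[140:260,235:425],None,fx=4,fy=4,interpolation=cv2.INTER_CUBIC))
```

```text
t 11.35 jig [  -5.7 -164.4   18.7] yaw 0.0 F [-0.6 -0.3 -1.1] q [ 0.4   0.74 -0.33  1.87  0.4   0.59 -1.66]
(-5, -55, 19, 0) off [   0.8 -109.4   -0.3] turn 0.0
```

View pics/t5.png

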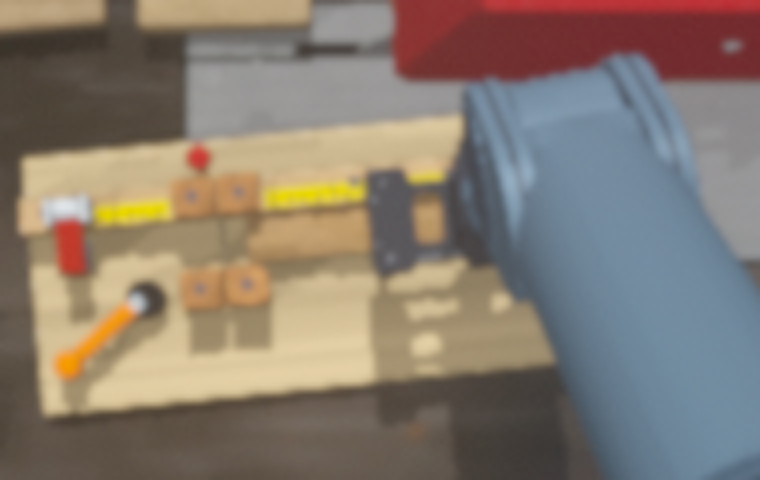

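The strip front (248,235) is just entering the gap and the strip lies flush along the fence. I'll keep pushing.

>>> servo_tool(
  claw=[0, 0, 0, 0, 0, 0, 0, 0, 0, 0],
  offset=[
    [0, -4, 0],
    [0, -8, 0],
    [0.5, -12, 0],
    [0.5, -16, 0],
    [1, -20, 0],
    [1, -24, 0],
    [1.5, -28, 0],
    [1.5, -32, 0],
    [2, -36, 0],
    [2, -40, 0],
  ],
  turn=[0, 0, 0, 0, 0, 0, 0, 0, 0, 0],
)

```text
t: 12.23
position: [0.545, -0.0906, 0.0407]
orientation: [[0.996, 0.095, 0.0], [0.095, -0.996, -0.0], [0.0, 0.0, -1.0]]
wrist_force: [-0.7, -0.4, 1.1]
width: 0.0006
finger_force: 0.2
```

>>> servo_tool(
  claw=[0, 0, 0, 0, 0, 0, 0, 0, 0, 0],
  offset=[
    [0, -4, 0],
    [0, -8, 0],
    [0, -12, 0],
    [0, -16, 0],
    [0, -20, 0],
    [0, -24, 0],
    [0, -28, 0],
    [0, -32, 0],
    [0, -36, 0],
    [0, -40, 0],
  ],
  turn=[0, 0, 0, 0, 0, 0, 0, 0, 0, 0],
)

```text
t: 13.07
position: [0.5411, -0.0508, 0.0407]
orientation: [[0.996, 0.095, 0.0], [0.095, -0.996, -0.0], [0.0, 0.0, -1.0]]
wrist_force: [0.3, -0.1, -0.2]
width: 0.0005
finger_force: 0.2
```

Run:
```python
from h import *
plan((-3,-55,19,0))
```

```text
t 13.07 jig [ -3.8 -84.5  18.7] yaw 0.0 F [ 0.3 -0.1 -0.2] q [ 0.25  0.72 -0.32  1.92  0.39  0.56 -1.8 ]
(-3, -55, 19, 0) off [  0.8 -29.5  -0.3] turn 0.0
```

>>> servo_tool(
  claw=[0, 0, 0, 0, 0, 0, 0, 0, 0],
  offset=[
    [0, -4, 0],
    [0, -8, 0],
    [0, -12, 0],
    [0, -16, 0],
    [0, -20, 0],
    [0, -23, 0],
    [0, -25, 0],
    [0, -27, 0],
    [0, -28, 0],
  ],
  turn=[0, 0, 0, 0, 0, 0, 0, 0, 0],
)

```text
t: 13.82
position: [0.5385, -0.0231, 0.0407]
orientation: [[0.996, 0.095, 0.0], [0.095, -0.996, 0.0], [0.0, -0.0, -1.0]]
wrist_force: [0.5, 0.2, -0.9]
width: 0.0007
finger_force: 0.2
```

Run:
```python
from h import *
plan((-3,-55,19,0))
```

```text
t 13.82 jig [ -3.8 -56.6  18.7] yaw 0.1 F [ 0.5  0.2 -0.9] q [ 0.2   0.71 -0.31  1.93  0.39  0.56 -1.85]
(-3, -55, 19, 0) off [ 0.8 -1.6 -0.3] turn 0.1
```

No stop contact yet, so I'll creep forward.

>>> servo_tool(
  claw=[0, 0, 0, 0, 0, 0],
  offset=[
    [0, -1, 0],
    [0, -2, 0],
    [0, -3, 0],
    [0, -4, 0],
    [0, -4, 0],
    [0, -4, 0],
  ],
  turn=[0, 0, 0, 0, 0, 0],
)

```text
t: 14.32
position: [0.5382, -0.021, 0.0407]
orientation: [[0.996, 0.093, -0.0], [0.093, -0.996, -0.002], [-0.0, 0.002, -1.0]]
wrist_force: [0.1, -5.6, 0.0]
width: 0.0003
finger_force: 2.7
```

Run:
```python
from h import *
plan((-3,-55,19,0))
im,d=manip.snapshot("top"); cv2.imwrite("pics/t6.png",cv2.resize(im[155:255,230:380],None,fx=5,fy=5,interpolation=cv2.INTER_CUBIC))
```

```text
t 14.32 jig [ -3.9 -54.5  18.7] yaw -0.0 F [ 0.1 -5.6  0. ] q [ 0.19  0.71 -0.31  1.93  0.39  0.56 -1.86]
(-3, -55, 19, 0) off [ 0.9  0.5 -0.3] turn -0.0
```

View pics/t6.png

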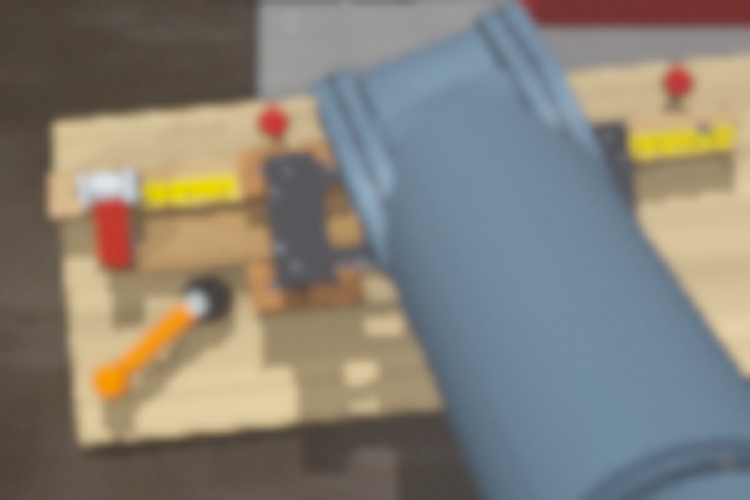

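The strip end butts on the stop at (130,240), with 5.6 N of resistance. Next comes the lever: I'll back off, lift, go across and turn the tool 36°.

>>> servo_tool(
  claw=[0, 0, 0, 0, 0, 0, 0, 0, 0, 0],
  offset=[
    [0, 8, 0],
    [0, 10, -30],
    [0, 0, -65],
    [-6, -35, -80],
    [-13, -70, -80],
    [-20, -105, -80],
    [-28, -140, -80],
    [-36, -175, -80],
    [-42, -209, -80],
    [-42, -209, -80],
  ],
  turn=[0, 0, 0, -6, -12, -18, -24, -30, -36, -36],
)

```text
t: 15.2
position: [0.4738, 0.1931, 0.1215]
orientation: [[0.74, 0.673, -0.0], [0.673, -0.74, 0.006], [0.004, -0.005, -1.0]]
wrist_force: [0.8, 0.8, -0.2]
width: 0.0005
finger_force: 0.0
```

Run:
```python
from h import *
A=np.array([-38,92.5]);u=lambda a:np.array([np.cos(np.radians(a)),np.sin(np.radians(a))])
f=lambda l,d,z:(*(A+55*u(l)+d*u(l-90)),z,l-90)
plan(f(126,30,60),f(126,30,24))
im,d=manip.snapshot("side"); cv2.imwrite("pics/s7.png",cv2.resize(im[140:270,280:390],None,fx=4.5,fy=4.5,interpolation=cv2.INTER_CUBIC))
```

```text
t 15.20 jig [-48.  164.6  99.5] yaw 36.9 F [ 0.8  0.8 -0.2] q [-0.03  0.58 -0.56  1.98  0.45  0.71 -1.7 ]
(np.float64(-46.05767904483759), np.float64(154.6294922593963), 60, 36) off [-4.6  9.3 39.4] turn 0.9
(np.float64(-46.05767904483759), np.float64(154.6294922593963), 24, 36) off [-4.8  9.5 75.4] turn 0.9
```

View pics/s7.png

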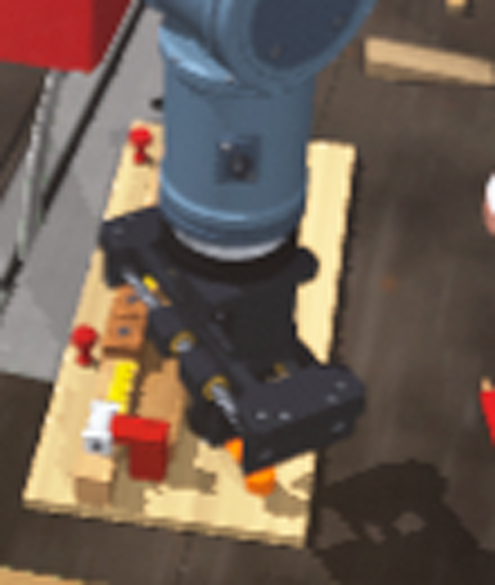

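The picture shows the hand over the lever: the orange grip is at (258,480) and the stop at (140,445). I'll settle and lower part way.

>>> servo_tool(
  claw=[0, 0, 0, 0, 0],
  offset=[
    [0, 0, 15],
    [0, 0, 30],
    [0, 0, 40],
    [0, 0, 40],
    [0, 0, 40],
  ],
  turn=[0, 0, 0, 0, 0],
)

```text
t: 15.67
position: [0.4764, 0.1841, 0.0804]
orientation: [[0.751, 0.661, -0.001], [0.661, -0.751, -0.001], [-0.001, -0.0, -1.0]]
wrist_force: [-0.1, 0.4, -0.8]
width: 0.0005
finger_force: 0.0
```

```bash
cat >> h.py <<'E'
A=np.array([-38,92.5]);u=lambda a:np.array([np.cos(np.radians(a)),np.sin(np.radians(a))])
f=lambda l,d,z:(*(A+55*u(l)+d*u(l-90)),z,l-90)
E
python3 - <<'E'
from h import *
plan(f(126,30,60),f(126,30,24),f(127,19,24),f(135,19,24),f(145,19,24),f(155,19,24))
E
```

```text
t 15.67 jig [-46.2 155.4  58.4] yaw 36.0 F [-0.1  0.4 -0.8] q [-0.06  0.64 -0.5   1.99  0.51  0.63 -1.75]
(np.float64(-46.05767904483759), np.float64(154.6294922593963), 60, 36) off [-0.3  0.7 -1.6] turn -0.0
(np.float64(-46.05767904483759), np.float64(154.6294922593963), 24, 36) off [-0.3  0.7 34.4] turn -0.0
(np.float64(-55.92575158246409), np.float64(147.85943849249003), 24, 37) off [-12.3   0.4  34.4] turn -1.0
(np.float64(-63.45584412271571), np.float64(144.8259018078045), 24, 45) off [-20.1  -1.6  34.4] turn -9.0
(np.float64(-72.15541014522468), np.float64(139.61059284079838), 24, 55) off [-30.2  -2.5  34.4] turn -19.0
(np.float64(-79.81718131394246), np.float64(132.96385234943483), 24, 65) off [-40.3  -1.6  34.4] turn -29.0
```

>>> servo_tool(
  claw=[0, 0, 0, 0, 0, 0, 0, 0, 0, 0],
  offset=[
    [0, 0, 15],
    [0, 0, 34],
    [0, 0, 34],
    [-6, 0, 34],
    [-12, 0, 34],
    [-16, -1, 34],
    [-20, -1.5, 34],
    [-25, -2, 34],
    [-30, -2.5, 34],
    [-35, -2, 34],
  ],
  turn=[0, 0, 0, 0, -1, -5, -9, -14, -19, -24],
)

```text
t: 16.5
position: [0.4487, 0.1638, 0.048]
orientation: [[0.411, 0.912, 0.002], [0.912, -0.411, 0.002], [0.002, 0.001, -1.0]]
wrist_force: [-1.8, 2.1, -1.3]
width: 0.0004
finger_force: 1.6
```

Run:
```python
from h import *
plan(*[f(l,19,24) for l in(150,155,160,165,170,175,180,185,188)])
```

```text
t 16.50 jig [-75.7 137.8  26. ] yaw 60.4 F [-1.8  2.1 -1.3] q [-0.    0.69 -0.55  2.08  0.68  0.56 -1.47]
(np.float64(-76.13139720814414), np.float64(136.45448267190434), 24, 60) off [-1.4  0.3  2. ] turn 0.4
(np.float64(-79.81718131394246), np.float64(132.96385234943483), 24, 65) off [-6.3 -1.2  1.9] turn -4.6
(np.float64(-83.18471142003726), np.float64(129.16526767784404), 24, 70) off [-11.2  -2.2   1.9] turn -9.6
(np.float64(-86.20835858895084), np.float64(125.08763818013095), 24, 75) off [-16.3  -2.8   1.9] turn -14.6
(np.float64(-88.86511103999976), np.float64(120.76199707891311), 24, 80) off [-21.4  -3.    1.9] turn -19.6
(np.float64(-91.1347492828405), np.float64(116.22126511486437), 24, 85) off [-26.4  -2.7   1.9] turn -24.6
(np.float64(-93.0), np.float64(111.5), 24, 90) off [-31.4  -2.    1.9] turn -29.6
(np.float64(-94.44666750725152), np.float64(106.63413341262198), 24, 95) off [-36.4  -0.9   1.9] turn -34.6
(np.float64(-95.10903269902761), np.float64(103.66057275328623), 24, 98) off [-39.3   0.    1.9] turn -37.6
```

>>> servo_tool(
  claw=[0, 0, 0, 0, 0, 0, 0, 0, 0],
  offset=[
    [-5, -1, 0],
    [-10, -2, 0],
    [-15, -3, 0],
    [-20, -3, 0],
    [-24, -3, 0],
    [-28, -2.5, 0],
    [-32, -2, 0],
    [-35, -1, 0],
    [-37, -0.5, 0],
  ],
  turn=[-4, -9, -14, -19, -23, -27, -30, -33, -35],
)

```text
t: 17.25
position: [0.4315, 0.1304, 0.0477]
orientation: [[-0.185, 0.983, -0.001], [0.983, 0.185, 0.002], [0.002, -0.001, -1.0]]
wrist_force: [-5.7, 5.1, 1.8]
width: 0.0002
finger_force: 3.5
```

Run:
```python
from h import *
plan(*[f(l,19,24) for l in(180,185,188)])
```

```text
t 17.25 jig [-96.  106.2  25.7] yaw 95.3 F [-5.7  5.1  1.8] q [ 0.16  0.7  -0.68  2.13  0.83  0.59 -0.94]
(np.float64(-93.0), np.float64(111.5), 24, 90) off [5.  3.5 1.7] turn 5.3
(np.float64(-94.44666750725152), np.float64(106.63413341262198), 24, 95) off [0.3 1.6 1.7] turn 0.3
(np.float64(-95.10903269902761), np.float64(103.66057275328623), 24, 98) off [-2.6  0.6  1.6] turn -2.7
```

>>> servo_tool(
  claw=[0, 0, 0, 0, 0, 0],
  offset=[
    [-1.5, 0.5, 0],
    [-3, 1, 0],
    [-4.5, 1, 0],
    [-6, 1, 0],
    [-6, 1, 0],
    [-6, 1, 0],
  ],
  turn=[0, 0, 0, 0, 0, 0],
)

```text
t: 17.75
position: [0.4318, 0.1272, 0.0476]
orientation: [[-0.185, 0.983, -0.003], [0.983, 0.185, 0.005], [0.005, -0.002, -1.0]]
wrist_force: [-10.2, 9.7, 1.5]
width: 0.0005
finger_force: 7.3
```

Run:
```python
from h import *
plan(*[f(l,19,24) for l in(185,188)])
```

```text
t 17.75 jig [-95.9 103.   25.6] yaw 95.3 F [-10.2   9.7   1.5] q [ 0.17  0.71 -0.69  2.14  0.82  0.59 -0.93]
(np.float64(-94.44666750725152), np.float64(106.63413341262198), 24, 95) off [3.4 1.8 1.6] turn 0.3
(np.float64(-95.10903269902761), np.float64(103.66057275328623), 24, 98) off [0.5 0.9 1.6] turn -2.7
```

>>> servo_tool(
  claw=[0, 0, 0, 0, 0, 0],
  offset=[
    [-1.5, -1, 0],
    [-3, -1.5, 0],
    [-4.5, -2, 0],
    [-6, -2, 0],
    [-6, -2, 0],
    [-6, -2, 0],
  ],
  turn=[0, 0, 0, 0, 0, 0],
)

```text
t: 18.25
position: [0.4318, 0.1264, 0.0481]
orientation: [[-0.188, 0.982, 0.0], [0.982, 0.188, 0.015], [0.014, 0.003, -1.0]]
wrist_force: [-9.3, 23.2, -6.0]
width: 0.0005
finger_force: 13.1
```

Run:
```python
from h import *
plan(*[f(l,19,24) for l in(185,188)])
im,d=manip.snapshot("side"); cv2.imwrite("pics/s8.png",cv2.resize(im[140:270,280:390],None,fx=4.5,fy=4.5,interpolation=cv2.INTER_CUBIC))
np.save("s8.npy",im)
hs=cv2.cvtColor(im,cv2.COLOR_BGR2HSV);m=(hs[...,0]>8)&(hs[...,0]<18)&(hs[...,1]>220)&(hs[...,2]>150);m[:180]=0
v,uu=np.where(m);k=(uu>290)&(uu<390);print(k.sum())
w=onplane("side",np.c_[uu[k],v[k]],.038);q=(w[:,:2]-J["t"])@J["R"]*1e3;print(q.min(0),q.max(0));a=q-A;print(np.degrees(np.arctan2(*np.median(a,0)[::-1]))%360)
```

```text
t 18.25 jig [-96.1 102.2  26.1] yaw 95.5 F [-9.3 23.2 -6. ] q [ 0.19  0.7  -0.69  2.14  0.82  0.58 -0.92]
(np.float64(-94.44666750725152), np.float64(106.63413341262198), 24, 95) off [4.2 2.  2.1] turn 0.5
(np.float64(-95.10903269902761), np.float64(103.66057275328623), 24, 98) off [1.4 1.1 2.1] turn -2.5
30
[-75.61348637  86.94363605] [-42.8968092   99.76828263]
181.08371853124854
```

>>> servo_tool(
  claw=[0, 0, 0, 0, 0, 0, 0, 0, 0, 0],
  offset=[
    [6, 0, 0],
    [14, 0, 0],
    [18, 0, -10],
    [18, 0, -45],
    [18, 0, -85],
    [18, -20, -125],
    [18, -20, -165],
    [18, -20, -200],
    [18, -20, -200],
    [18, -20, -200],
  ],
  turn=[0, 0, 0, 0, 0, 0, 0, 0, 0, 0],
)

```text
t: 19.13
position: [0.4126, 0.1312, 0.2492]
orientation: [[-0.18, 0.984, 0.005], [0.984, 0.18, -0.002], [-0.003, 0.005, -1.0]]
wrist_force: [-0.3, -1.1, -0.4]
width: 0.0004
finger_force: 0.0
```

Run:
```python
from h import *
plan()
inv=lambda w:(w[:,:2]-J["t"])@J["R"]*1e3
im,d=manip.snapshot("side");hs=cv2.cvtColor(im,cv2.COLOR_BGR2HSV)
m=(hs[...,0]>8)&(hs[...,0]<18)&(hs[...,1]>220)&(hs[...,2]>150);m[:180]=0;m[:,:290]=0;m[:,390:]=0
n,l,st,c=cv2.connectedComponentsWithStats(m.astype(np.uint8));k=1+np.argmax(st[1:,4]);v,uu=np.where(l==k)
q=inv(onplane("side",np.c_[uu,v],.038));a=q-A;r=np.hypot(*a.T);far=a[r>np.percentile(r,75)].mean(0)
print("lever n",len(q),"r",r.min(),r.max(),"angle",np.degrees(np.arctan2(far[1],far[0]))%360)
m=((hs[...,0]<6)|(hs[...,0]>174))&(hs[...,1]>150)
v,uu=np.where(m);q=inv(onplane("side",np.c_[uu,v],.055));k=(abs(q[:,0]-5)<35)&(abs(q[:,1]-131)<30);print("stop at z55",np.percentile(q[k],[2,50,98],axis=0),k.sum())
```

```text
t 19.13 jig [-114.7  108.8  227.2] yaw 95.0 F [-0.3 -1.1 -0.4] q [ 0.48  0.35 -1.05  2.05  0.38  0.94 -0.59]
lever n 23 r 49.03320319046022 69.64070537714238 angle 183.85111566100588
stop at z55 [[-13.49674435 123.19819575]
 [  1.21092059 139.39502487]
 [ 20.69415512 159.73135869]] 107
```

Run:
```python
from h import *
for n in("top","side"):
    im,d=manip.snapshot(n);v,uu=np.mgrid[0:400,0:640];o,D,_=ray(n,np.c_[uu.ravel(),v.ravel()]);P=o+D*d.ravel()[:,None]
    q=(P[:,:2]-J["t"])@J["R"]*1e3;z=P[:,2]*1e3
    k=(z>23)&(z<36)&(q[:,0]>-25)&(q[:,0]<15)
    for a,b in((-110,-2),(62,121)):
        kk=k&(q[:,1]>a)&(q[:,1]<b);print(n,kk.sum(),np.percentile(q[kk],[2,98],axis=0).round(1).tolist() if kk.any() else "")
    kk=(abs(q[:,0])<10)&(abs(q[:,1]-131)<7);print("stop z",np.median(z[kk]))
```

```text
top 139 [[-13.7, -38.2], [14.1, -2.9]]
top 254 [[-23.5, 62.9], [14.5, 118.5]]
stop z nan
side 75 [[-14.6, -37.3], [13.8, -2.8]]
side 130 [[-23.8, 63.5], [13.7, 116.2]]
stop z 53.37906164793621
  return _methods._mean(a, axis=axis, dtype=dtype,
  ret = ret.dtype.type(ret / rcount)
```

The strip's trailing end is at y −38 (its home position), the stop is down, the lever is over and the hand is clear.

```bash
python3 -c "
from workcell import manip
print(manip.job_done())"
```

```text
the job is handed in; nothing more can be done
None
```

The job is handed in at about 19 s: the stop is fully down, the strip butts against it along the fence, the cam lever is pushed to its limit and the hand is clear (result not reported back). I viewed 11 pictures, one over the limit of 10.

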